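# Shut off the embossing press's air

## Robot

A 7-joint arm with a two-finger parallel gripper is mounted at the origin on the work surface. World frame = base frame: x ahead of the robot, y to its left, z up, the work surface at z = 0. Lengths are in mm, angles in rad, forces in N, time in s.
With the tool pointing down it reaches from about 425 to 950 mm from the base axis. Payload 4.7 kg.
Tool frame: the origin (TCP) lies on the centre line of the jaws, within the pads' length; the fingertips stand 25 mm ahead of it and the grasp point (between the pads) lies 6 mm ahead of it; y points along the fingers, x is the direction in which the jaws open and shut, and the axes are right-handed (so a half turn about y gives the same grasp; the last joint's range is limited). The gripper opens to 87 mm and grips with 3 to 60 N. Pads are 19 mm wide; open, the fingers measure 117 mm over their backs; the gripper's body (75 mm by 190 mm) begins 51 mm behind the grasp point.
Start: joints at [1.297, 0.469, -0.049, 1.532, 0.024, 1.141, -0.082], TCP at [163.64, -654.881, 247.573] pointing down, gripper open.
Joint ranges: [-2.59, 2.59], [-0.33, 1.99], [-1.39, 1.29], [0.1, 2.45], [-1.04, 4.18], [0.21, 1.99], [-2.66, 2.66]. Speed limits (rad/s): [2.57, 2.57, 3.14, 3.14, 3.14, 3.14, 3.14].

## Interface

Orientations are given as a 3x3 rotation matrix whose columns are the frame's x, y, z axes.
In Python, from cell import robot gives the robot as it stands. Calls block until the motion is done:
- robot.move_to(position, orientation): joint-space move of the TCP to a pose.
- robot.move_linear(position, speed=150, attitude=None): straight line of the TCP; attitude=None keeps the orientation; speed is the mean speed in mm/s.
- robot.set_joints(angles): joint-space move.
- robot.move_gripper(opening): finger opening in mm; the grip force is fixed at half the most; returns when the fingers have stopped.
- robot.pause(seconds).
- robot.solve_ik(position, orientation): joint angles nearest the present ones, or None.
- robot.get_image(name): name is "side" or "top" or "wrist"; returns a dict with "pixels" (420x560x3 uint8, red, green, blue), "vfov" (degrees; the focal length in pixels is half the picture's height over the tangent of half this angle, whatever the lens; pixels are square), "cx", "cy" (the principal point, pixels), "R" (3x3) and "t" (3): a world point X has camera coordinates R X + t; the wrist camera has in their place "mount" (4x4, takes a point from camera to tool coordinates, whose origin is the TCP and whose axes are the tool frame's). Camera axes: x right, y down, z forward; pixel columns grow to the right and rows downward; lengths in mm; the calibration is good to about 2 mm. A picture is of the moment at which its call begins: read the wrist's pose just before it. There is no depth.
A pose or a line that the arm cannot do raises robot.Unreachable and nothing moves.
- robot.close_job(): hands the job in, once; it reports no verdict.
Readings, each from a call of its own:
- robot.read_t(): time.
- robot.read_joint_positions(): joint angles.
- robot.read_qd(): joint speeds.
- robot.read_tau(): joint torques, N m.
- robot.read_tool_pos(): TCP position.
- robot.read_ee_rot(): TCP orientation.
- robot.read_ft_force(): force on the tool from outside, world axes, zero at the start.
- robot.read_torque(): the same for the moment, N m.
- robot.read_finger_gap(): finger opening in mm.
Only numpy, scipy, OpenCV 4.12 (cv2) and the standard library are available. Lean on these libraries where they do the work, as an engineer would, in place of code of your own. Each camera call takes 0.05 s, during which the arm holds its last target.

## Task

Shut off the air to the embossing press: push the flat air box's sliding cover all the way back, away from the robot, by its rib, without lifting it, to uncover two lever valves. Then push the valve handle marked by a round disc end fully shut, a quarter turn clockwise seen from above, to its stop. Leave the plain straight handle as it is and everything else on the table where it stands, and finish clear with the cover still fully back.

Things in the scene. Friction and masses are not known exactly. Their poses are not given: they have to be found in the camera images.
- air_box: fixed flat grey steel box on a craft table, 288 mm (its x) by 400 mm (its y), 56 mm tall; a well for the valves in its near part, under the cover, and a solid deck 54 mm high behind (box x 73 to 215 mm). Origin on the table under the well's centre; its +x points away from the robot (turned up to 0.35 rad), +y to the robot's left, z up
- well (a point): middle of the well's mouth, 56 mm above the table. The well spans box x -65 to +73 mm and y -150 to +150 mm, open on top once uncovered, floor 6 mm above the table. Shoulders 56 mm high lie at |y| 150 to 200 mm, with steel guide lips to 64 mm height at |y| 153 to 157 mm
- cover (a joint): travel (m) of the aluminium cover along the box's +x, 0 = over the well, 0.130 = fully back over the deck at its stop; starts between 0 and 0.02; about 2.5 N of friction, stays where left. The cover is a plate 143 x 300 x 4 mm with its top 62 mm above the table, and at travel 0 it covers x -73 to +70 mm of the box
- cover_lift (a joint): how far (m) the loose-fitting cover has been raised straight up off the box; 0 = lying on it
- cover_rib (a point): middle of the top of the cover's upright push rib, 82 mm above the table. The rib is 12 mm thick (box x), 160 mm long (box y) and 20 mm tall; at travel 0 it is at x -30 mm of the box
- round_handle (a joint): the marked handle (rad), 0 = open (handle points to the box's -x), 1.571 = shut at its stop (handle points to the box's +y), growing clockwise seen from above; stiff, about 2 N sideways near its end moves it, and it stays where left; starts between 0 and 0.25
- round_pivot (a point): top of the pivot of the marked handle, 50 mm above the table, at x +30 mm of the box and y either +45 or -70 mm (the plain valve has the other place)
- round_end (a point): centre of the top of the marked handle's disc, 55 mm from the pivot, 50 mm above the table. The steel bar is 14 mm wide, the disc 30 mm across with a 12 mm wide, 3 mm high button on it; both span heights 38 to 50 mm. Brass bodies and pipes below reach no higher than 28 mm, but for the stem under the pivot
- plain_handle (a joint): the other handle (rad), 0 = open (handle points to the box's -x), 1.571 = shut at its stop (handle points to the box's +y), growing clockwise seen from above; stiff, about 2 N sideways near its end moves it, and it stays where left; starts between 0 and 0.25
- plain_pivot (a point): top of the pivot of the plain handle, 50 mm above the table
- plain_end (a point): top of the plain handle, 55 mm from its pivot, 50 mm above the table. A straight steel bar 14 mm wide that ends square 70 mm from the pivot, at the same heights as the marked one
- tape_roll: orange tape ring, 38 mm across, 14 mm tall, lying on the +y shoulder of the air box; origin under its centre
- eraser: white eraser, 45 x 22 x 13 mm, on the -y shoulder of the air box; origin under its centre
- glue_bottle: white glue bottle, 36 mm across, 62 mm tall, on the table in front of the box; origin under its centre
- ink_jar: glass jar with black lid, 44 mm across, 45 mm tall, on the table in front of the box; origin under its centre
- tape_dispenser: black desk tape dispenser, 150 x 62 x 66 mm, standing at the left of the table; origin under its centre
- ruler: white ruler, 300 x 32 x 4 mm, lying at the right of the table; origin under its centre
- stylus: grey embossing stylus, 130 mm long, 10 mm thick, lying at the right of the table; origin under its middle

How it is judged:
By the outcome, as a careful person would: the job done as asked, in the order asked, and still so for the second after the job is handed in, with the robot touching nothing.
It also fails if it takes over 48 s, if anything falls off the work surface, if the arm or the gripper's body presses on something with over 40 N, if the wrist force passes 120 N, or if a joint passes its speed limit or range.

## Working session

There is one attempt and no reset: what is moved stays moved. The work goes in short steps, each a Python script; the robot and the scene stay as the last script left them, time stands still between calls to the robot, and variables do not carry over. Pictures are saved under pics/ and viewed, and the job is handed in when it is done.

```bash
ls; mkdir -p pics; python3 - <<'E'
from cell import robot
import cv2
print(robot.read_t())
for n in ("side","top","wrist"):
    d=robot.get_image(n)
    cv2.imwrite(f"pics/{n}0.png",d["pixels"][:,:,::-1])
    print(n,{k:v for k,v in d.items() if k!="pixels"})
print(robot.read_t(),robot.read_ee_rot())
E
```

```text
pics
0.0
side {'vfov': 52.85001385763162, 'cx': 276.0031175198737, 'cy': 207.96275499771386, 'R': array([[-0.95448301, -0.2982636 , -0.00100227],
       [-0.16664778,  0.53607583, -0.82755738],
       [ 0.24736754, -0.78972243, -0.56138024]]), 't': array([ 558.27317063,  186.36142059, 1358.73028329])}
top {'vfov': 42.61547303151874, 'cx': 273.1410967316692, 'cy': 211.73591952094205, 'R': array([[ 0.12706251, -0.99189384,  0.001314  ],
       [-0.97178415, -0.12475163, -0.20018139],
       [ 0.19872261,  0.02415863, -0.97975797]]), 't': array([ -58.74661022,  555.87363367, 1578.18191639])}
wrist {'vfov': 63.865213741257094, 'cx': 277.2643158150434, 'cy': 204.85019081095746, 'mount': array([[ 9.99998740e-01,  1.25991150e-03,  9.65885450e-04,
        -7.78177480e-01],
       [-5.53261763e-04, -2.93693833e-01,  9.55899381e-01,
        -1.37000380e+02],
       [ 1.48802322e-03, -9.55898711e-01, -2.93692766e-01,
         8.21851754e+01],
       [ 0.00000000e+00,  0.00000000e+00,  0.00000000e+00,
         1.00000000e+00]])}
0.15 [[ 2.42381300e-01 -3.82621990e-04  9.70180993e-01]
 [-9.70179896e-01  1.45897333e-03  2.42381601e-01]
 [-1.50820873e-03 -9.99998862e-01 -1.75843103e-05]]
```

View pics/top0.png

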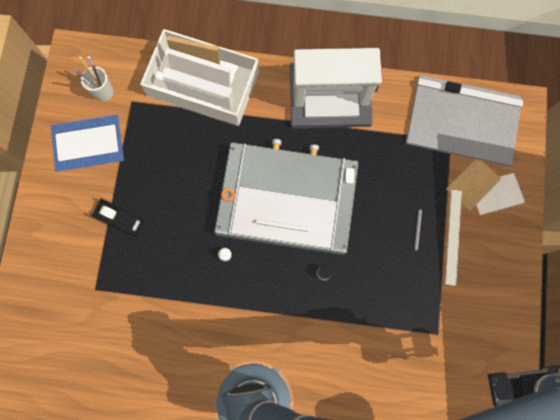

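View pics/side0.png

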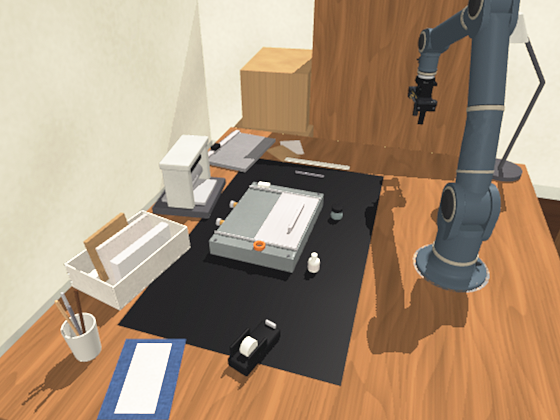

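```bash
python3 - <<'E'
import cv2
i=cv2.imread("pics/top0.png")[130:290,200:370]
cv2.imwrite("pics/top0c.png",cv2.resize(i,None,fx=3.6,fy=3.6,interpolation=cv2.INTER_CUBIC))
E
```

```text
(no output)
```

View pics/top0c.png

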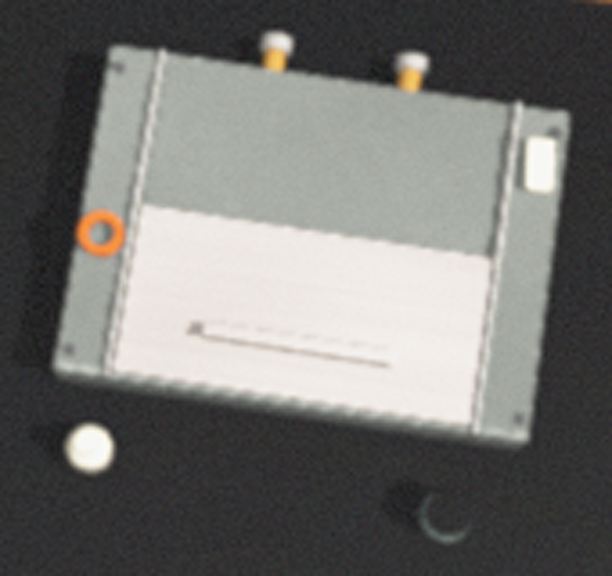

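```bash
cat > h.py <<'E'
import numpy as np, cv2
def cast(d,uv,z,T=None):
    f=d["pixels"].shape[0]/2/np.tan(np.radians(d["vfov"]/2))
    r=np.array([(uv[0]-d["cx"])/f,(uv[1]-d["cy"])/f,1.])
    if "mount" in d:
        M=d["mount"]; p,R=T
        o=p+R@M[:3,3]; v=R@M[:3,:3]@r
    else:
        o=-d["R"].T@d["t"]; v=d["R"].T@r
    return o+v*(z-o[2])/v[2]
E
python3 - <<'E'
from cell import robot
from h import *
d=robot.get_image("top")
c=lambda x,y,z:cast(d,(200+(x+.5)/3.6-.5,130+(y+.5)/3.6-.5),z)
P={}
for n,a in dict(FL=(110,46,56),FR=(570,113,56),NL=(55,370,56),NR=(527,434,56),cFL=(141,207,62),cFR=(492,256,62),cNL=(110,375,62),cNR=(472,428,62),
 ribL=(190,326,82),ribR=(388,357,82),glue=(90,448,62),jar=(445,517,45),tape=(101,234,70),er=(541,165,69)).items():
    P[n]=c(*a); print(n,P[n].round(1))
def rel(a,b): v=P[a]-P[b]; return np.linalg.norm(v).round(1),np.arctan2(v[1],v[0]).round(4)
for a,b in (("FL","FR"),("NL","NR"),("FL","NL"),("FR","NR"),("cFL","cFR"),("cFL","cNL"),("cFR","cNR"),("ribL","ribR")): print(a,b,rel(a,b))
im=d["pixels"]; m=(im.min(2)>200).astype(np.uint8); m[:150]=0
n,l,s,ce=cv2.connectedComponentsWithStats(m)
for i in range(1,n):
    if s[i][4]>3000: print(s[i],ce[i])
E
```

```text
FL [760.6 173.3  56. ]
FR [ 751.3 -227.7   56. ]
NL [473.5 178.3  56. ]
NR [ 470.1 -218.9   56. ]
cFL [620.3 126.   62. ]
cFR [ 615.9 -173.7   62. ]
cNL [474.2 131.5  62. ]
cNR [ 468.4 -172.4   62. ]
ribL [520.3  69.7  82. ]
ribR [515.3 -95.7  82. ]
glue [411.7 139.1  62. ]
jar [ 394.1 -159.6   45. ]
tape [590.9 155.3  70. ]
er [ 698.2 -206.1   69. ]
FL FR (np.float64(401.1), np.float64(1.5475))
NL NR (np.float64(397.2), np.float64(1.5623))
FL NL (np.float64(287.2), np.float64(-0.0175))
FR NR (np.float64(281.3), np.float64(-0.0315))
cFL cFR (np.float64(299.7), np.float64(1.5559))
cFL cNL (np.float64(146.2), np.float64(-0.0374))
cFR cNR (np.float64(147.5), np.float64(-0.0087))
ribL ribR (np.float64(165.5), np.float64(1.5407))
[ 232  187  104   61 4499] [284.32985108 216.75550122]
```

```bash
cat >> h.py <<'E'
yaw=-0.022; O=np.array([542.,-22.4])
ux=np.array([np.cos(yaw),np.sin(yaw)]); uy=np.array([-np.sin(yaw),np.cos(yaw)])
def W(bx,by,z): return np.r_[O+bx*ux+by*uy,z]
def B(p): q=np.asarray(p)[:2]-O; return np.array([q@ux,q@uy])
def att(phi): # tool z horizontal at world angle phi, y down
    z=np.array([np.cos(phi),np.sin(phi),0]); y=np.array([0,0,-1.]); x=np.cross(y,z)
    return np.c_[x,y,z]
E
python3 - <<'E'
from cell import robot
from h import *
robot.move_to(W(-60,0,200),att(yaw))
robot.move_gripper(0)
T=(robot.read_tool_pos(),robot.read_ee_rot())
d=robot.get_image("wrist"); cv2.imwrite("pics/w1.png",d["pixels"][:,:,::-1])
print(robot.read_t(),T[0],robot.read_finger_gap(),robot.read_ft_force())
E
```

```text
4.2917 [482.00430731 -21.10355159 199.99363968] 0.535312481679883 [-0.13103385  0.37486246 -1.2161101 ]
```

View pics/w1.png

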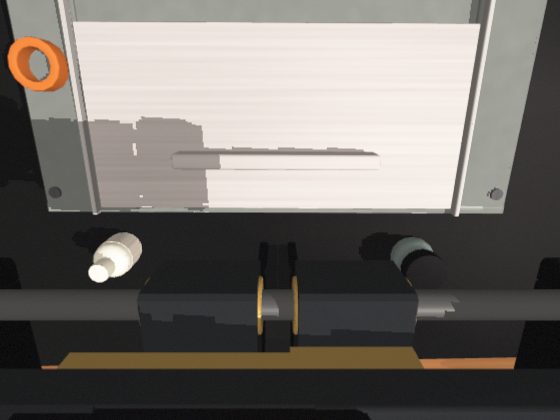

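The wrist view shows the rib at rows 152–168 (columns 174–379), the box's near edge at row 212, the cover's far edge at row 23, and the closed fingers at about (278, 265), short of the box.

```bash
python3 - <<'E'
from cell import robot
from h import *
T=(robot.read_tool_pos(),robot.read_ee_rot()); d=robot.get_image("wrist")
for n,u,v,z in [("NL",47,212,56),("NR",505,212,56),("cFL",74,24,62),("cFR",477,25,62),("cNL",94,211,62),("cNR",459,211,62),
  ("ribFL",174,153,82),("ribFR",378,154,82),("ribNL",174,166,82),("ribNR",380,168,82)]:
    p=cast(d,(u,v),z,T); print(n,p.round(1),B(p).round(1))
E
```

```text
NL [475.3 182.   56. ] [-71.2 202.9]
NR [ 467.  -220.1   56. ] [ -70.6 -199.3]
cFL [621.2 125.8  62. ] [ 75.9 149.9]
cFR [ 614.5 -169.6   62. ] [  75.7 -145.5]
cNL [477.3 137.2  62. ] [-68.2 158.1]
cNR [ 470.8 -176.2   62. ] [ -67.8 -155.3]
ribFL [528.3  56.9  82. ] [-15.5  78.9]
ribFR [524.3 -97.4  82. ] [-16.  -75.3]
ribNL [518.4  57.9  82. ] [-25.4  79.8]
ribNR [513.6 -99.6  82. ] [-26.7 -77.8]
```

```bash
sed -i 's/O=np.array(\[542.,-22.4\])/O=np.array([543.5,-20.9])/' h.py; python3 - <<'E'
from cell import robot
from h import *
f0=robot.read_ft_force()
robot.move_linear(W(-62,0,93),200)
print(robot.read_ft_force()-f0)
robot.move_linear(W(-43,0,93),80)
print(robot.read_ft_force()-f0)
for x in (0,40,75):
    robot.move_linear(W(x,0,93),70); print(x,robot.read_t(),(robot.read_ft_force()-f0).round(2),robot.read_tool_pos().round(1))
x=75
while x<95:
    x+=1.5; robot.move_linear(W(x,0,93),25); f=robot.read_ft_force()-f0; print(x,f.round(2),B(robot.read_tool_pos()).round(1))
    if f[0]<-12: break
robot.move_linear(W(x-12,0,93),80)
print(robot.read_t())
d=robot.get_image("top"); cv2.imwrite("pics/t2.png",cv2.resize(d["pixels"][130:290,200:370,::-1],None,fx=3.6,fy=3.6,interpolation=cv2.INTER_CUBIC))
E
```

```text
[-0.71882572 -1.27405419  0.16919196]
[-4.66062476e-04 -7.16238592e-01 -4.40574443e-01]
0 6.1833 [-0.08 -0.85  0.33] [544.3 -20.6  93.1]
40 6.9083 [-0.76 -1.07  0.35] [584.2 -21.8  93.1]
75 7.5583 [ 0.2  -1.18  0.11] [619.1 -22.4  93. ]
76.5 [ 0.11 -1.01  0.3 ] [76.7  0.1]
78.0 [-3.08 -0.88  3.13] [77.6  0. ]
79.5 [-2.65 -2.19  1.63] [79.4 -0. ]
81.0 [-2.09 -0.99  1.22] [81.1 -0. ]
82.5 [-3.25 -0.69  3.  ] [82.1  0. ]
84.0 [-7.92 -0.39  6.03] [82.2  0. ]
85.5 [-10.83  -0.69   8.53] [82.4 -0. ]
87.0 [-15.19  -1.24  11.2 ] [82.4  0. ]
9.8583
```

View pics/t2.png

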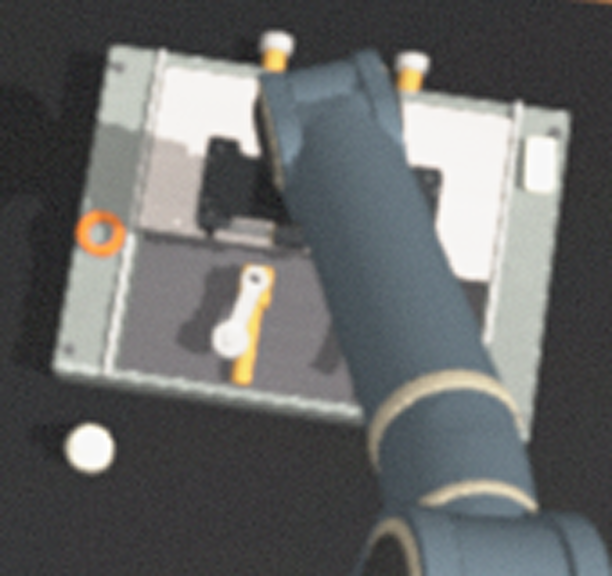

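The cover met its stop: force rose to 15 N with the tool stuck at box x 82. The marked handle is the left one (pivot at crop (256,277), disc (231,338)). Next I check with the wrist camera.

```bash
python3 - <<'E'
from cell import robot
from h import *
robot.move_linear(W(70,0,150),200)
robot.move_linear(W(-70,10,215),250)
T=(robot.read_tool_pos(),robot.read_ee_rot())
np.savez("T.npz",p=T[0],R=T[1])
d=robot.get_image("wrist"); cv2.imwrite("pics/w3.png",d["pixels"][:,:,::-1])
print(robot.read_t(),T[0],robot.read_ft_force())
E
```

```text
11.1583 [474.38292532  -9.78812925 214.5619285 ] [ 0.55359455  0.6825829  -1.46756574]
```

View pics/w3.png

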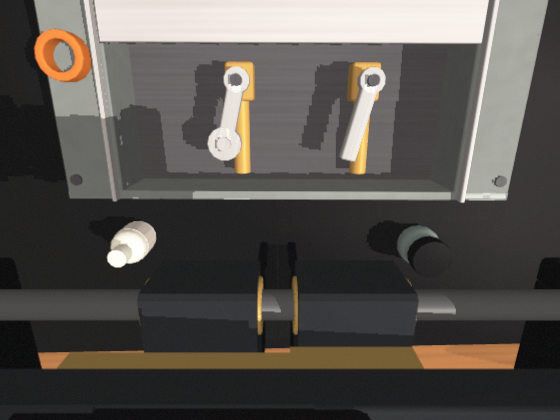

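The wrist view shows both valves uncovered: marked pivot (236,79), disc (224,144); plain pivot (372,80), end (348,158); cover near edge at row 42.

```bash
python3 - <<'E'
from cell import robot
from h import *
z=np.load("T.npz");T=(z["p"],z["R"]); d=robot.get_image("wrist")
P={}
for n,u,v,h in [("rp",236,79,50),("re",224,144,50),("reb",222,144,53),("pp",372,80,50),("pe",348,158,50),("covL",101,41,62),("covR",482,42,62),("NL",67,199,56),("NR",508,199,56)]:
    p=cast(d,(u,v),h,T); P[n]=B(p); print(n,p.round(1),B(p).round(1))
for a,b in (("re","rp"),("pe","pp")):
    v=P[a]-P[b]; print(np.linalg.norm(v), np.arctan2(v[1],-v[0]))
b=[(yaw_,) for yaw_ in ()]
# feasibility of arc attitudes
for k in range(4):
    q=[]
    for th in np.linspace(0.1,1.6,5):
        phi=yaw+np.pi-th+k*np.pi/2
        c=P["rp"]+50*np.array([-np.cos(th),np.sin(th)])
        s=robot.solve_ik(W(c[0],c[1],61),att(phi)); q.append(None if s is None else s[[4,6]].round(2) if hasattr(s,'shape') else np.round(s,2)[[4,6]])
    print(k,q)
E
```

```text
rp [575.   23.6  50. ] [30.6 45.2]
re [521.2  37.3  50. ] [-23.6  57.7]
reb [521.6  38.6  53. ] [-23.2  59. ]
pp [571.8 -90.7  50. ] [ 29.9 -69.1]
pe [506.4 -73.2  50. ] [-35.9 -53.1]
covL [604.4 126.2  62. ] [ 57.7 148.4]
covR [ 597.4 -171.9   62. ] [  57.2 -149.8]
NL [475.3 182.9  56. ] [-72.7 202.3]
NR [ 466.7 -219.5   56. ] [ -72.4 -200.2]
55.55337468370638 0.22774539926455348
67.73255955325811 0.23956577631561435
0 [array([0.86, 0.55]), array([0.8 , 0.19]), array([ 0.75, -0.15]), array([ 0.7 , -0.49]), array([ 0.64, -0.8 ])]
1 [array([-0.93, -2.51]), array([0.95, 1.65]), array([0.95, 1.26]), array([0.96, 0.88]), array([0.9 , 0.57])]
2 [array([ 0.42, -2.22]), array([ 0.39, -2.59]), array([-0.11, -2.53]), array([-0.44, -2.62]), array([-0.95, -2.54])]
3 [array([ 0.61, -0.81]), array([ 0.55, -1.16]), array([ 0.52, -1.53]), array([ 0.5 , -1.89]), array([ 0.47, -2.23])]
```

```bash
cat >> h.py <<'E'
piv=np.array([30.3,45.1])
def pose(th,off=26.,r=54.,z=61.5):
    u=np.array([-np.cos(th),np.sin(th)]); n=np.array([np.sin(th),np.cos(th)])
    c=piv+r*u-off*n
    return W(c[0],c[1],z), att(yaw+np.pi/2-th), np.r_[n[0]*ux+n[1]*uy,0]
E
python3 - <<'E'
from cell import robot
from h import *
print(np.round(robot.read_joint_positions(),2))
p,A,n=pose(0.0,off=30,z=140); robot.move_to(p,A)
f0=robot.read_ft_force()
p,A,n=pose(0.0,off=30); robot.move_linear(p,120)
print(robot.read_t(),(robot.read_ft_force()-f0).round(2),robot.read_tool_pos().round(1))
p,A,n=pose(0.15); robot.move_linear(p,80,A)
th=0.15
while th<1.72:
    th+=0.12 if th<1.35 else 0.03
    p,A,n=pose(th); robot.move_linear(p,60,A)
    f=robot.read_ft_force()-f0; print(round(th,2),round(robot.read_t(),2),f.round(2),"push",round(-f@n,2), (robot.read_tool_pos()-p).round(1))
    if -f@n>14 : break
print(np.round(robot.read_joint_positions(),2))
E
```

```text
[ 0.48  0.24 -0.63  2.    0.17  0.95 -1.83]
13.2 [ 0.46 -0.35  0.69] [520.6  -5.   62. ]
0.27 13.78 [-0.91 -0.36  0.26] push 0.61 [ 0.3 -0.4  0.3]
0.39 14.04 [-0.22  0.56 -0.87] push -0.43 [ 0.1 -0.2  0.1]
0.51 14.31 [ 0.52 -0.99 -0.5 ] push 0.59 [ 0. -0. -0.]
0.63 14.57 [ 0.6   1.04 -0.32] push -1.19 [0.1 0.1 0. ]
0.75 14.84 [-0.21  0.77 -0.41] push -0.41 [0.1 0.1 0. ]
0.87 15.11 [-0.55 -0.99 -0.01] push 1.05 [0.2 0.1 0. ]
0.99 15.38 [-0.77  0.27  0.09] push 0.5 [0.2 0.1 0. ]
1.11 15.64 [-0.64 -0.34 -0.1 ] push 0.72 [0.2 0.1 0.1]
1.23 15.91 [ 0.28 -0.06 -0.26] push -0.24 [0.2 0.  0.1]
1.35 16.18 [-0.34  1.07 -0.81] push 0.12 [ 0.2 -0.   0. ]
1.38 16.43 [-0.36 -0.2   0.44] push 0.38 [-0.1 -0.3  0. ]
1.41 16.68 [-1.63 -0.76 -0.34] push 1.72 [-0.1 -0.2 -0. ]
1.44 16.93 [-1.27 -0.42 -0.28] push 1.31 [ 0.  -0.1 -0. ]
1.47 17.18 [-1.47 -1.56 -0.32] push 1.59 [ 0.  0. -0.]
1.5 17.43 [-0.83 -1.23  0.64] push 0.89 [ 0.1  0.  -0. ]
1.53 17.68 [-0.87 -0.86 -1.13] push 0.89 [ 0.  0. -0.]
1.56 17.93 [-1.24  0.12 -1.1 ] push 1.24 [0.1 0.1 0. ]
1.59 18.18 [-2.89  0.78  0.88] push 2.92 [-0.7 -0.1 -0.1]
1.62 18.43 [-6.15 -0.36  3.77] push 6.11 [-2.1 -0.3 -0.4]
1.65 18.68 [-8.8  -1.14  4.17] push 8.64 [-3.6 -0.3 -0.7]
1.68 18.93 [-12.11   0.14   5.63] push 12.02 [-5.1 -0.3 -1. ]
1.71 19.18 [-13.84  -0.02   5.87] push 13.66 [-6.6 -0.1 -1.4]
1.74 19.43 [-15.81   0.86   8.45] push 15.69 [-8.1 -0.  -1.6]
[ 0.02  0.54 -0.32  1.95  0.25  0.71 -2.21]
```

Contact builds from about 1.58 rad, so the handle is at its stop. I back off, rise and check.

```bash
python3 - <<'E'
from cell import robot
from h import *
p=robot.read_tool_pos()
b=B(p); robot.move_linear(W(b[0]-18,b[1],62.5),60)
b=b-[18,0]; robot.move_linear(W(b[0],b[1],150),150)
robot.move_to(W(-70,10,215),att(yaw))
T=(robot.read_tool_pos(),robot.read_ee_rot())
d=robot.get_image("wrist"); cv2.imwrite("pics/w4.png",d["pixels"][:,:,::-1]); np.savez("T.npz",p=T[0],R=T[1])
robot.move_to(np.array([200,-560,300.]),robot.read_ee_rot()) if robot.solve_ik([200,-560,300.],robot.read_ee_rot()) is not None else print("no")
d=robot.get_image("top"); cv2.imwrite("pics/t4.png",cv2.resize(d["pixels"][130:290,200:370,::-1],None,fx=3.6,fy=3.6,interpolation=cv2.INTER_CUBIC))
print(robot.read_t(),robot.read_tool_pos())
E
```

```text
23.6333 [ 201.3712152  -559.32316848  299.78748536]
```

View pics/w4.png

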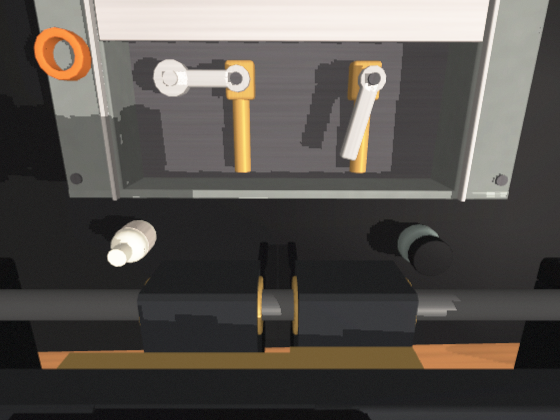

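View pics/t4.png

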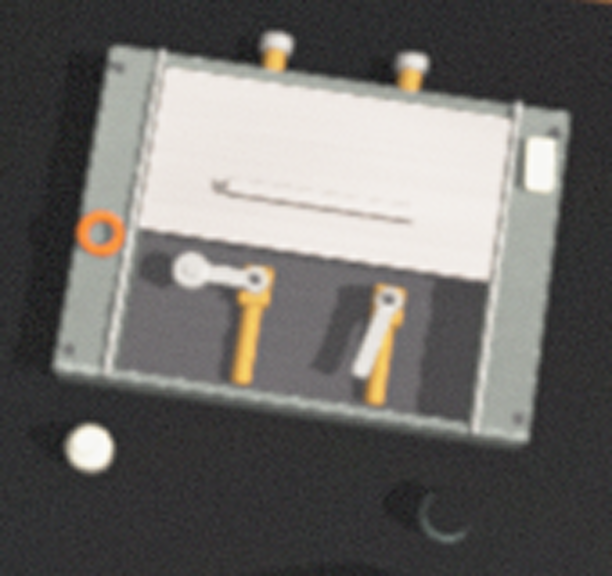

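The marked handle now points to +y (disc (171,78), pivot (237,78)). The cover edge is at row 40, and the plain handle, tape, eraser, bottle and jar are where they were.

```bash
python3 - <<'E'
from cell import robot
from h import *
z=np.load("T.npz");T=(z["p"],z["R"]); d=robot.get_image("wrist")
P={n:B(cast(d,(u,v),h,T)) for n,u,v,h in [("rp",237,78,50),("re",171,78,50),("pp",373,79,50),("pe",348,158,50),("covL",101,40,62),("covR",482,41,62)]}
for a,b in (("re","rp"),("pe","pp")):
    v=P[a]-P[b]; print(np.arctan2(v[1],-v[0]))
print(P,z["p"])
print(robot.read_t(), np.abs(robot.read_qd()).max()); robot.close_job()
E
```

```text
1.5704891987863707
0.2480757263243547
{'rp': array([30.24303726, 44.54387963]), 're': array([30.22604454, 99.87166911]), 'pp': array([ 29.49133274, -69.54006904]), 'pe': array([-37.02388553, -52.69221722]), 'covL': array([ 57.2878151, 148.3917871]), 'covR': array([  56.67278225, -149.1701017 ])} [473.44430728  -9.44558451 214.33432191]
23.6833 0.004350208993471076
the job is handed in; nothing more can be done
```

The air to the press is shut off: the cover is fully back and the marked handle is fully shut. I handed the job in at 23.7 s, with the arm parked clear of the box.

- **Cover:** I pushed it back by its rib until it met its stop at about 15 N. The push force pressed slightly down on the cover, so it did not lift. A last camera measurement put its near edge at box x of about 57 mm, which matches 130 mm of travel.
- **Marked handle:** It was the valve at y +45 mm. I swept it clockwise until contact force built from about 1.58 rad, pushing to about 16 N against the stop. The wrist camera then measured it at 1.570 rad.
- **Plain handle:** I measured it at 0.24 rad before and 0.25 rad after, which is within reading error, so it was left alone.
- **Other things:** By eye, the tape roll, eraser, glue bottle and ink jar look unmoved in the last pictures. I did not re-check the tape dispenser, ruler and stylus after the work, but I never worked near them.

No check failed. The one small disagreement was my first estimate of the box's position, about 2 mm off, which I corrected from the wrist camera before pushing.

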